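# Find and release the heater-zone key left on

## Robot

A 6-joint arm with a two-finger parallel gripper is mounted at the origin on the work surface. World frame = base frame: x ahead of the robot, y to its left, z up, the work surface at z = 0. Lengths are in m, angles in degrees, forces in N, time in s.
With the tool pointing down it reaches from about 0.25 to 0.85 m from the base axis. Payload 12.5 kg.
Tool frame: the origin (TCP) lies midway between the tips of the shut fingers; the grasp point (between the pads) lies arm.hold_point_z behind it (arm.hold_point_z is the distance from the TCP to the grasp point, in m); z points along the fingers, y is the direction in which the jaws open and shut (so a half turn about z gives the same grasp; the last joint's range is limited). The gripper opens to 93 mm and grips with 3 to 60 N. Pads are 15 mm wide; open, the fingers measure 128 mm over their backs; the gripper's body (75 mm by 188 mm) begins 65 mm behind the grasp point.
Start: joints at [62.475, 20.094, 94.641, -0, 65.266, -4.847], TCP at [0.212, 0.507, 0.219] pointing down, gripper open.
Joint ranges: [-157.81, 157.81], [-45, 120.19], [0.68, 151.7], [-89.99, 269.99], [4.06, 180], [-164.3, 164.3]. Speed limits (degrees/s): [127.2, 127.2, 159.86, 180, 180, 180].

## Interface

Orientations are given as a 3x3 rotation matrix whose columns are the frame's x, y, z axes.
In Python, from bench import telemetry, cams, ticket, arm gives the robot as it stands.
- The arm moves only by the tool carry_out, never from a script. Its argument "targets" is a list of rows, each a list of 3 entries, a list of its own where there are three numbers: the turn, a rotation vector about the tool's x, y, z in rad, then the shift along the tool's x, y, z in cm, then the opening, from 0 (shut) to 1 (fully open). A call has 1 to 12 rows; each row is the pose to reach, as a shift and turn from the pose commanded when the call began, along the tool's axes at that moment; what a row does not reach only later rows make up. A row lasts 1/12 s, in which the tool goes at most 41.7 mm and 7.16 degrees, less where a joint would pass 70% of its speed; a pose out of reach is approached as far as the arm can. A call with a gripper value outside its range is refused whole. The fingers move at their own pace and stop on an object; "force" is the grip in N (left out, the last holds). Time passes only in rows, so rows that repeat a pose let the fingers close. It gives the time, the measured TCP pose, the force and the opening at its end, in the units of the state.
- telemetry.state(): the state, without advancing time (a new reading comes with each control period).
- cams.get_image(name): name is "scene" or "top"; returns a dict with "pixels" (480x640x3 uint8, red, green, blue), "range_z" (480x640 float32, m along the optical axis (not along the pixel's ray), 0 where there is no reading), "intrinsics" (3x3 intrinsics, pixels), "camera_from_world" (4x4, takes a point from world to camera coordinates). Camera axes: x right, y down, z forward; pixel columns grow to the right and rows downward; lengths in m; the calibration is good to about 2 mm. A picture is of the moment at which its call begins.
- ticket.finish_job(): hands the job in, once; it reports no verdict.
The state is a dict: "t": time; "q": joint angles; "qd": joint speeds; "joint_efforts": joint torques, N m; "position": TCP position; "eef_rot": TCP orientation; "force": force on the tool from outside, world axes, zero at the start; "wrist_torque": the same for the moment, N m; "width": opening from 0.0 (shut) to 1.0 (fully open).
Only numpy, scipy, OpenCV 4.12 (cv2) and the standard library are available. Lean on these libraries where they do the work, as an engineer would, in place of code of your own. Each camera call takes 0.05 s, during which the arm holds its last target. There are 200 camera calls.

## Task

One of the four identical zone keys on the sheet former's console was left latched down. With a fingertip, tap all four lightly, one after the other from the robot's leftmost to its rightmost, never pushing a key that is up so far that it would latch too; then press the latched one all the way down and let go, so that it springs up and all four keys stand up. Lift nothing, and leave the loose wooden pieces and the cup where they stand.

Things in the scene. Friction and masses are not known exactly. Their poses are not given: they have to be found in the camera images.
- console: Green steel console with a flat aluminium top plate, fixed on the bench, 170 x 300 mm, 70 mm tall. Origin: centre of its underside; y along the row of keys to the robot's left, x away from the robot. Keys are push-push: an up key pushed about 9 mm down or more latches when let go; a latched one pushed to over 9.5 mm below up (best all the way) springs up when let go. A black bezel 42 x 42 x 3 mm frames each key.
- slot_1 (a point): Fixed point on the plate's surface under the centre of key place 1; place 1 is the leftmost as seen from the robot, place 4 the rightmost, 60 mm apart in a straight row. An up key's top is 18 mm above this point.
- slot_2 (a point): Fixed point on the plate's surface under the centre of key place 2; place 1 is the leftmost as seen from the robot, place 4 the rightmost, 60 mm apart in a straight row. An up key's top is 18 mm above this point.
- slot_3 (a point): Fixed point on the plate's surface under the centre of key place 3; place 1 is the leftmost as seen from the robot, place 4 the rightmost, 60 mm apart in a straight row. An up key's top is 18 mm above this point.
- slot_4 (a point): Fixed point on the plate's surface under the centre of key place 4; place 1 is the leftmost as seen from the robot, place 4 the rightmost, 60 mm apart in a straight row. An up key's top is 18 mm above this point.
- key_a: One of four identical square white push keys, cap 32 x 32 mm, which key is in which place varies. Origin: centre of its top face, z up. Up: top 18 mm above the plate. Latched: 5.7 mm lower than up; all the way down: 13 mm lower. An up key yields from 1.7 N: 2 mm down at 2.6 N, 5 mm at 4 N, 13 mm at 7.5 N. A latched key is firm up to 4.2 N, then yields likewise.
- key_b: One of four identical square white push keys, cap 32 x 32 mm, which key is in which place varies. Origin: centre of its top face, z up. Up: top 18 mm above the plate. Latched: 5.7 mm lower than up; all the way down: 13 mm lower. An up key yields from 1.7 N: 2 mm down at 2.6 N, 5 mm at 4 N, 13 mm at 7.5 N. A latched key is firm up to 4.2 N, then yields likewise.
- key_c: One of four identical square white push keys, cap 32 x 32 mm, which key is in which place varies. Origin: centre of its top face, z up. Up: top 18 mm above the plate. Latched: 5.7 mm lower than up; all the way down: 13 mm lower. An up key yields from 1.7 N: 2 mm down at 2.6 N, 5 mm at 4 N, 13 mm at 7.5 N. A latched key is firm up to 4.2 N, then yields likewise.
- key_d: One of four identical square white push keys, cap 32 x 32 mm, which key is in which place varies. Origin: centre of its top face, z up. Up: top 18 mm above the plate. Latched: 5.7 mm lower than up; all the way down: 13 mm lower. An up key yields from 1.7 N: 2 mm down at 2.6 N, 5 mm at 4 N, 13 mm at 7.5 N. A latched key is firm up to 4.2 N, then yields likewise.
- plug: Loose turned wooden plug, 36 mm across, 28 mm tall, standing on the console's plate beyond the keys. Origin: centre of its underside.
- dome: Loose round wooden mould, 64 mm across the foot, 53 mm tall, on the bench left of the console. Origin: centre of its underside.
- cup: Loose blue plastic cup, 68 mm across, 70 mm tall, on the bench right of the console. Origin: centre of its underside.
- clamp_pad: Loose wooden pad 50 x 90 x 22 mm with a steel stud 24 mm across and 20 mm tall on it, on the bench beyond the console. Origin: centre of its underside.

How it is judged:
By the outcome, as a careful person would: the job done as asked, in the order asked, and still so for the second after the job is handed in, with the robot touching nothing.
It also fails if it takes over 45 s, if anything falls off the work surface, if the arm or the gripper's body presses on something with over 40 N, if the wrist force passes 120 N, or if a joint passes its speed limit or range.

## Working session

There is one attempt and no reset: what is moved stays moved. The work goes in short steps, Python scripts to look and compute and a tool call to move; the robot and the scene stay as the last step left them, time stands still between calls to the robot, and variables do not carry over. Pictures are saved under pics/ and viewed, about 8 in all and at most 12, crops included, and the job is handed in when it is done.

Besides the shell and the picture viewer there is one more tool, called after "Emit:" by a JSON object that holds its "fn" and its "kwargs". carry_out: Moves the arm, as the interface text tells. Its arguments: {"type":"object","properties":{"targets":{"type":"array"},"force":{"type":"number"}},"required":["targets"]}

```bash
mkdir -p pics; ls
python3 - <<'E'
from bench import telemetry, cams, ticket, arm
import cv2, numpy as np
s=telemetry.state(); print({k:np.round(v,4).tolist() for k,v in s.items()}); print(arm.hold_point_z)
for n in("scene","top"):
    d=cams.get_image(n); np.savez(n+"0.npz",**d)
    cv2.imwrite(f"pics/{n}0.png",d["pixels"][:,:,::-1])
    print(n,np.round(d["intrinsics"],1).tolist(),np.round(d["camera_from_world"],3).tolist())
E
```

```text
pics
{'t': 0.0, 'q': [62.4769, 20.1231, 94.676, 0.0002, 65.2657, -4.8479], 'qd': [0.1, 0.0048, 0.0265, -0.0162, -0.0267, -0.0211], 'joint_efforts': [-0.0019, -49.7291, -28.5261, 0.0698, 0.0256, -0.0001], 'position': [0.2119, 0.5072, 0.2181], 'eef_rot': [[-0.9227, 0.3855, -0.0005], [0.3855, 0.9227, -0.001], [0.0001, -0.0011, -1.0]], 'force': [0.0447, -0.4782, 0.0046], 'wrist_torque': [-0.0222, -0.0609, 0.0447], 'width': 1.0019}
0.0188
scene [[442.2, 0.0, 318.2], [0.0, 442.2, 245.4], [0.0, 0.0, 1.0]] [[0.897, 0.443, -0.004, -0.558], [0.373, -0.759, -0.534, -0.136], [-0.239, 0.477, -0.846, 0.908], [0.0, 0.0, 0.0, 1.0]]
top [[553.1, 0.0, 314.8], [0.0, 553.1, 231.8], [0.0, 0.0, 1.0]] [[-0.024, -0.999, -0.038, 0.065], [-0.991, 0.029, -0.131, 0.587], [0.132, 0.035, -0.991, 1.035], [0.0, 0.0, 0.0, 1.0]]
```

View pics/top0.png

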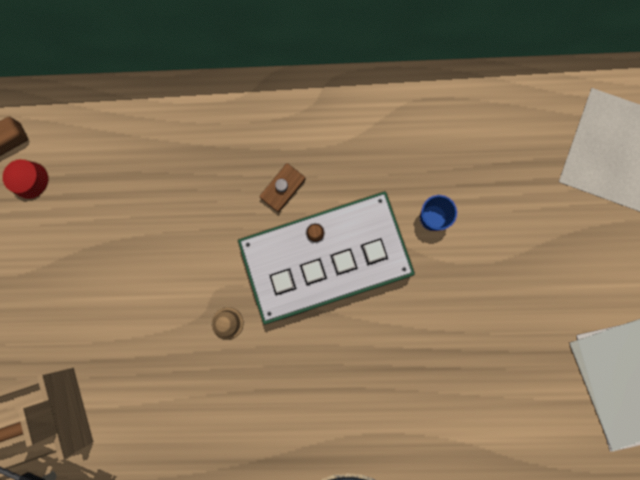

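View pics/scene0.png

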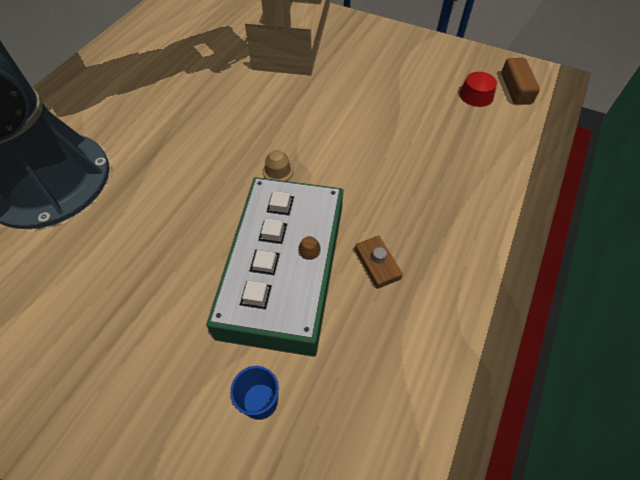

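The top view shows the keys at (283,281), (313,271), (344,261) and (375,251), left to right. The plug is at (315,232), the dome at (226,323) and the cup at (438,212). In the scene view the keys are at (280,203) through (256,294). Next I'll measure their positions and heights.

```bash
cat > h.py <<'E'
import numpy as np
def world(d):
    K=d["intrinsics"];T=np.linalg.inv(d["camera_from_world"]);z=d["range_z"]
    v,u=np.mgrid[:480,:640]
    p=np.stack([(u-K[0,2])/K[0,0]*z,(v-K[1,2])/K[1,1]*z,z],-1)
    return p@T[:3,:3].T+T[:3,3]
def proj(d,P):
    T=d["camera_from_world"];c=np.atleast_2d(P)@T[:3,:3].T+T[:3,3];p=c@d["intrinsics"].T
    return p[:,:2]/p[:,2:]
E
python3 - <<'E'
import numpy as np,cv2
from h import *
px={"top":[(283,281),(313,271),(344,261),(375,251)],"scene":[(281,200),(273,228),(265,259),(256,291)]}
for n in px:
    d=dict(np.load(n+"0.npz"));W=world(d)
    ok=(d["range_z"]>0)
    # plate: region by height and neighbourhood
    c0=np.mean([W[v,u] for u,v in px[n]],0)
    near=ok&(np.linalg.norm(W[...,:2]-c0[:2],axis=-1)<.2)
    pl=near&(abs(W[...,2]-.07)<.004)
    P=W[pl];A=np.c_[P[:,:2],np.ones(len(P))];k=np.linalg.lstsq(A,P[:,2],rcond=None)[0]
    r=cv2.minAreaRect((P[:,:2]*1000).astype(np.float32));print(n,"plate",np.median(P[:,2]),k,r)
    H=W[...,2]-W[...,:2]@k[:2]-k[2]
    m=(near&(H>.008)&(H<.022)).astype(np.uint8)
    num,lab,st,ce=cv2.connectedComponentsWithStats(m)
    for u,v in px[n]:
        l=lab[v,u]; q=W[v-3:v+4,u-3:u+4].reshape(-1,3); h=H[v-3:v+4,u-3:u+4]
        print((u,v),"H med",np.median(h).round(4),h.std().round(4),"comp",l,st[l],W[lab==l].mean(0).round(4) if l else W[v,u].round(4), (cv2.minAreaRect((W[lab==l][:,:2]*1000).astype(np.float32)) if l else ''))
im=np.load("scene0.npz")["pixels"][170:320,200:360,::-1]
cv2.imwrite("pics/crop_s.png",cv2.resize(im,None,fx=4.,fy=4.,interpolation=cv2.INTER_CUBIC)[:600])
E
```

```text
top plate 0.06962563679634592 [-0.00074467  0.00016465  0.07005301] ((544.6854248046875, 6.391265869140625), (169.01898193359375, 349.14886474609375), 16.683961868286133)
(283, 281) H med 0.0177 0.0018 comp 5 [271 271  22  21 305] [0.4927 0.1106 0.0873] ((492.758056640625, 110.91157531738281), (31.911563873291016, 32.06661605834961), 16.481605529785156)
(313, 271) H med 0.0176 0.0023 comp 4 [302 261  21  21 298] [0.5098 0.0535 0.0875] ((510.1789245605469, 53.60768127441406), (32.42692184448242, 31.78080940246582), 16.075613021850586)
(344, 261) H med 0.0118 0.002 comp 3 [333 251  21  21 294] [ 0.5271 -0.0039  0.0819] ((527.1617431640625, -3.918283462524414), (31.66596031188965, 31.714038848876953), 16.569063186645508)
(375, 251) H med 0.0181 0.0019 comp 2 [364 240  21  22 307] [ 0.5442 -0.0608  0.0872] ((544.3291015625, -60.3489875793457), (32.06195831298828, 33.300506591796875), 16.519224166870117)
scene plate 0.06920423368434359 [-0.00136538  0.00077394  0.06995878] ((546.6311645507812, 3.9598541259765625), (167.8329315185547, 349.3997802734375), 16.706586837768555)
(281, 200) H med 0.0176 0.0009 comp 1 [269 191  22  19 331] [0.4954 0.1069 0.0861] ((494.16156005859375, 108.52761840820312), (32.54203414916992, 34.113685607910156), 16.63730239868164)
(273, 228) H med 0.018 0.0012 comp 2 [261 218  23  21 366] [0.5127 0.0496 0.0862] ((511.2426452636719, 51.287635803222656), (32.45996856689453, 33.14845657348633), 17.51314353942871)
(265, 259) H med 0.0122 0.001 comp 5 [253 250  23  20 356] [ 0.529  -0.0064  0.0812] ((528.2587890625, -5.683864593505859), (31.774927139282227, 32.575347900390625), 17.00076675415039)
(256, 291) H med 0.018 0.0008 comp 6 [243 281  25  23 455] [ 0.5469 -0.0646  0.0863] ((545.562744140625, -63.343597412109375), (32.29256820678711, 32.36371612548828), 15.979523658752441)
```

View pics/crop_s.png

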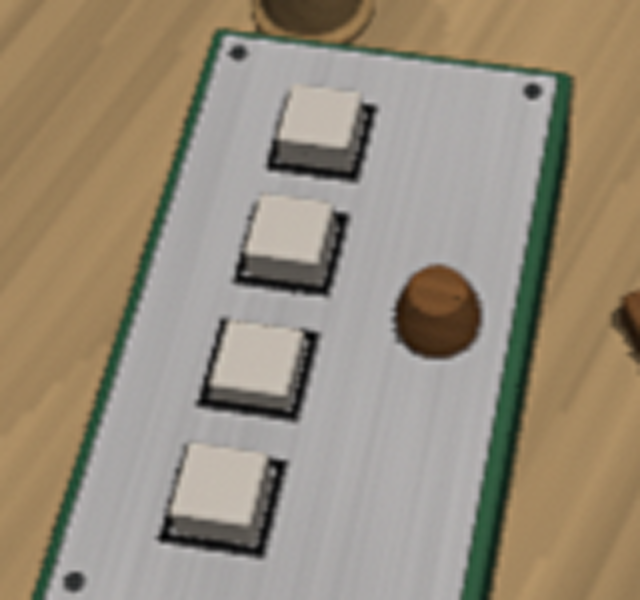

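Place 3 is the latched key: its top is 12 mm above the plate, against 18 mm for the others. Both cameras agree, and the spacing comes out at 59.7 mm. Averaged key centres are K1 (.4935,.1097), K2 (.5107,.0525), K3 (.5277,-.0048) and K4 (.545,-.0618). I'll move above K1 with the fingers shut.

Emit:
{"fn": "carry_out", "kwargs": {"targets": [[[0,0,0],[-3,-1.9,0.4],0],[[0,0,0],[-6,-3.8,0.9],0],[[0,0,0],[-9,-5.7,1.3],0],[[0,0,0],[-12,-7.5,1.7],0],[[0,0,0],[-15,-9.4,2.1],0],[[0,0,0],[-18,-11.3,2.6],0],[[0,0,0],[-21,-13.1,3],0],[[0,0,0],[-24,-15,3.4],0],[[0,0,0],[-27,-16.9,3.9],0],[[0,0,0],[-30,-18.8,4.3],0],[[0,0,0],[-33,-20.6,4.7],0],[[0,0,0],[-35,-21.9,5],0]], "force": 20}}

```text
t: 1.1
position: [0.4517, 0.1682, 0.1682]
eef_rot: [[-0.922, 0.387, -0.0], [0.387, 0.922, -0.0], [0.0, -0.0, -1.0]]
force: [-0.8, 1.5, 0.1]
width: 0.188
```

Emit:
{"fn": "carry_out", "kwargs": {"targets": [[[0,0,0],[-2.1,-1.3,0.5],0],[[0,0,0],[-4.2,-2.6,1],0],[[0,0,0],[-6.3,-3.9,1.5],0],[[0,0,0],[-6.3,-3.9,3.5],0],[[0,0,0],[-6.3,-3.9,5.5],0],[[0,0,0],[-6.3,-3.9,6.6],0],[[0,0,0],[-6.3,-3.9,7.1],0],[[0,0,0],[-6.3,-3.9,7.3],0],[[0,0,0],[-6.3,-3.9,7.3],0],[[0,0,0],[-6.3,-3.9,7.3],0],[[0,0,0],[-6.3,-3.9,7.3],0]]}}

```text
t: 2.02
position: [0.494, 0.1104, 0.0965]
eef_rot: [[-0.923, 0.385, 0.001], [0.385, 0.923, 0.0], [-0.001, 0.001, -1.0]]
force: [0.2, 0.7, -0.3]
width: 0.007
```

Run:
```python
from bench import telemetry, cams
import cv2, numpy as np
s=telemetry.state(); print(s["t"],np.round(s["position"],4),np.round(s["force"],2),s["width"])
a=[]
for n,(u,v) in {"scene":(200,130),"top":(220,180)}.items():
    d=cams.get_image(n); np.savez(n+"1.npz",**d)
    a.append(cv2.resize(d["pixels"][v:v+200,u:u+200,::-1],(400,400),interpolation=cv2.INTER_CUBIC))
cv2.imwrite("pics/k1.png",np.hstack(a))
s=telemetry.state(); print(s["t"],np.round(s["position"],4),np.round(s["force"],2))
```

```text
2.0167 [0.494  0.1104 0.0965] [ 0.23  0.65 -0.26] 0.006647469991741621
2.1167 [0.4939 0.1103 0.0962] [-0.37 -0.06 -0.65]
```

View pics/k1.png

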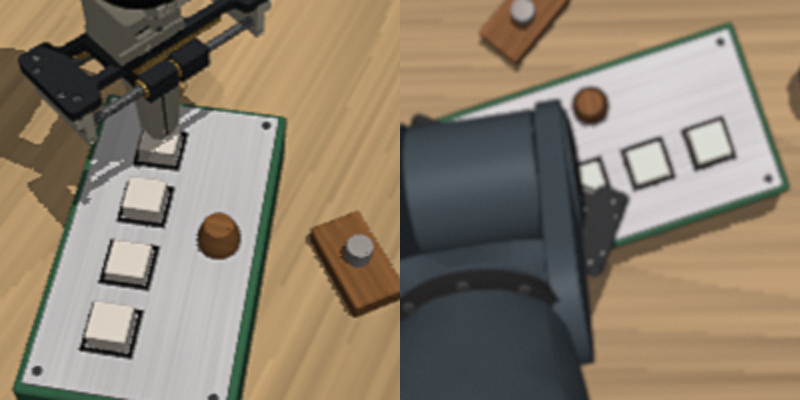

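In the picture the fingertips sit over K1 (crop position about (158,140)), clear of the others. Now tap K1 down to about 3.5 mm depth.

Emit:
{"fn": "carry_out", "kwargs": {"targets": [[[0,0,0],[0,0,0.4],0],[[0,0,0],[0,0,0.7],0],[[0,0,0],[0,0,0.9],0],[[0,0,0],[0,0,1.05],0],[[0,0,0],[0,0,1.15],0],[[0,0,0],[0,0,1.15],0],[[0,0,0],[0,0,1.15],0]]}}

```text
t: 2.7
position: [0.4937, 0.1102, 0.0842]
eef_rot: [[-0.923, 0.386, 0.0], [0.386, 0.923, 0.0], [-0.0, 0.0, -1.0]]
force: [-0.0, 0.3, 3.7]
width: 0.003
```

Contact at 3.7 N and about 3.8 mm depth matches a light tap. Lift and go to K2.

Emit:
{"fn": "carry_out", "kwargs": {"targets": [[[0,0,0],[0,0,-0.7],0],[[0,0,0],[0,0,-1.5],0],[[0,0,0],[0,0,-1.5],0],[[0,0,0],[-1.3,-1.5,-1.5],0],[[0,0,0],[-2.6,-3.1,-1.5],0],[[0,0,0],[-3.8,-4.6,-1.5],0],[[0,0,0],[-3.8,-4.6,-1.5],0],[[0,0,0],[-3.8,-4.6,-1.2],0],[[0,0,0],[-3.8,-4.6,-1.2],0],[[0,0,0],[-3.8,-4.6,-1.2],0]]}}

```text
t: 3.53
position: [0.5105, 0.0538, 0.0959]
eef_rot: [[-0.923, 0.385, -0.001], [0.385, 0.923, 0.0], [0.001, -0.0, -1.0]]
force: [-0.9, 0.1, -0.1]
width: 0.009
```

Emit:
{"fn": "carry_out", "kwargs": {"targets": [[[0,0,0],[0,0,0.4],0],[[0,0,0],[0,0,0.7],0],[[0,0,0],[0,0,0.9],0],[[0,0,0],[0,0,1.1],0],[[0,0,0],[0,0,1.2],0],[[0,0,0],[0,0,1.2],0],[[0,0,0],[0,0,1.2],0]]}}

```text
t: 4.12
position: [0.511, 0.0532, 0.0842]
eef_rot: [[-0.923, 0.385, -0.0], [0.385, 0.923, 0.0], [0.0, 0.0, -1.0]]
force: [-1.7, 3.1, 3.7]
width: 0.008
```

Emit:
{"fn": "carry_out", "kwargs": {"targets": [[[0,0,0],[0,0,-0.7],0],[[0,0,0],[0,0,-1.5],0],[[0,0,0],[0,0,-1.5],0],[[0,0,0],[-1.3,-1.5,-1.5],0],[[0,0,0],[-2.6,-3.1,-1.5],0],[[0,0,0],[-3.8,-4.6,-1.5],0],[[0,0,0],[-3.8,-4.6,-1.3],0],[[0,0,0],[-3.8,-4.6,-1],0],[[0,0,0],[-3.8,-4.6,-0.6],0],[[0,0,0],[-3.8,-4.6,-0.3],0],[[0,0,0],[-3.8,-4.6,0],0],[[0,0,0],[-3.8,-4.6,0],0]]}}

```text
t: 5.12
position: [0.5278, -0.0034, 0.0834]
eef_rot: [[-0.923, 0.385, -0.001], [0.385, 0.923, 0.0], [0.001, -0.0, -1.0]]
force: [-0.2, -0.1, -0.5]
width: 0.008
```

Emit:
{"fn": "carry_out", "kwargs": {"targets": [[[0,0,0],[0,0,0.1],0],[[0,0,0],[0,0,0.15],0],[[0,0,0],[0,0,0.2],0],[[0,0,0],[0,0,0.25],0],[[0,0,0],[0,0,0.25],0]]}}

```text
t: 5.53
position: [0.5283, -0.0038, 0.0818]
eef_rot: [[-0.923, 0.386, 0.0], [0.386, 0.923, 0.0], [-0.0, 0.0, -1.0]]
force: [-0.6, 3.1, 3.6]
width: 0.003
```

Contact with the latched key at 3.6 N, still under 4.2 N, so it counts as tapped but not released. On to K4.

Emit:
{"fn": "carry_out", "kwargs": {"targets": [[[0,0,0],[0,0,-0.8],0],[[0,0,0],[0,0,-1.75],0],[[0,0,0],[0,0,-1.75],0],[[0,0,0],[-1.3,-1.5,-1.75],0],[[0,0,0],[-2.6,-3.1,-1.75],0],[[0,0,0],[-3.8,-4.6,-1.75],0],[[0,0,0],[-3.8,-4.6,-1.75],0],[[0,0,0],[-3.8,-4.6,-1.4],0],[[0,0,0],[-3.8,-4.6,-1.4],0],[[0,0,0],[-3.8,-4.6,-1.4],0]]}}

```text
t: 6.37
position: [0.5452, -0.0603, 0.0954]
eef_rot: [[-0.923, 0.385, -0.001], [0.385, 0.923, 0.0], [0.001, -0.0, -1.0]]
force: [0.3, 0.7, 0.1]
width: 0.007
```

Emit:
{"fn": "carry_out", "kwargs": {"targets": [[[0,0,0],[0,0,0.4],0],[[0,0,0],[0,0,0.7],0],[[0,0,0],[0,0,0.9],0],[[0,0,0],[0,0,1.05],0],[[0,0,0],[0,0,1.15],0],[[0,0,0],[0,0,1.15],0],[[0,0,0],[0,0,1.15],0]]}}

```text
t: 6.95
position: [0.5456, -0.061, 0.0843]
eef_rot: [[-0.923, 0.385, 0.0], [0.385, 0.923, 0.0], [-0.0, 0.0, -1.0]]
force: [-0.7, 2.5, 3.5]
width: 0.004
```

Emit:
{"fn": "carry_out", "kwargs": {"targets": [[[0,0,0],[0,0,-0.7],0],[[0,0,0],[0,0,-1.5],0],[[0,0,0],[0,0,-1.5],0],[[0,0,0],[1.3,1.5,-1.5],0],[[0,0,0],[2.6,3.1,-1.5],0],[[0,0,0],[3.8,4.6,-1.5],0],[[0,0,0],[3.8,4.6,-1.5],0],[[0,0,0],[3.8,4.6,-1.5],0],[[0,0,0],[3.8,4.6,-1.5],0]]}}

```text
t: 7.7
position: [0.5287, -0.0045, 0.0994]
eef_rot: [[-0.923, 0.385, 0.001], [0.385, 0.923, -0.0], [-0.001, -0.0, -1.0]]
force: [0.2, -0.1, -0.6]
width: 0.004
```

Run:
```python
from bench import telemetry, cams
import cv2, numpy as np
d=cams.get_image("scene"); np.savez("scene2.npz",**d)
cv2.imwrite("pics/k3.png",cv2.resize(d["pixels"][150:350,180:380,::-1],(600,600),interpolation=cv2.INTER_CUBIC))
s=telemetry.state(); print(s["t"],np.round(s["position"],4),np.round(s["force"],2))
```

```text
7.75 [ 0.5286 -0.0047  0.0993] [-0.06  0.07 -0.27]
```

View pics/k3.png

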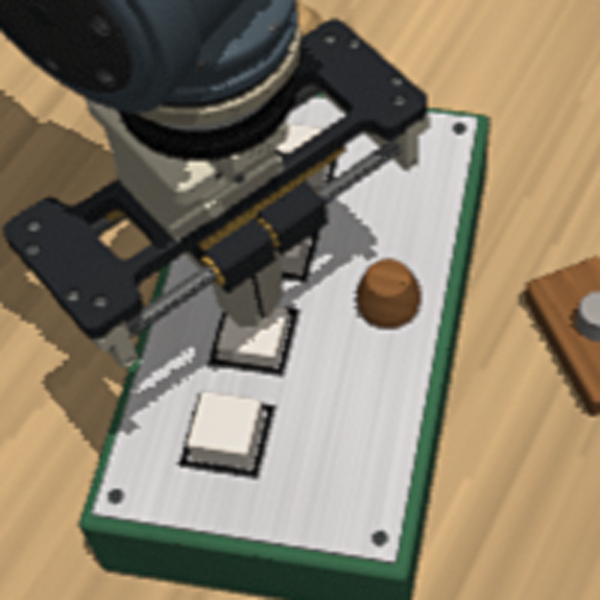

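K3, under the fingertip at crop (258,340), is still low, and K4 at (228,425) is up. Now press K3 all the way down.

Emit:
{"fn": "carry_out", "kwargs": {"targets": [[[0,0,0],[0,0,0.6],0],[[0,0,0],[0,0,1.2],0],[[0,0,0],[0,0,1.6],0],[[0,0,0],[0,0,1.9],0],[[0,0,0],[0,0,2.15],0],[[0,0,0],[0,0,2.35],0],[[0,0,0],[0,0,2.48],0],[[0,0,0],[0,0,2.52],0],[[0,0,0],[0,0,2.52],0],[[0,0,0],[0,0,2.52],0]]}}

```text
t: 8.58
position: [0.5282, -0.0044, 0.0751]
eef_rot: [[-0.923, 0.385, -0.0], [0.385, 0.923, -0.001], [0.0, -0.001, -1.0]]
force: [-9.3, -2.9, 21.0]
width: 0.011
```

Bottomed out at z = 0.0751 and 21 N. Let go and retreat.

Emit:
{"fn": "carry_out", "kwargs": {"targets": [[[0,0,0],[0,0,-0.5],0],[[0,0,0],[0,0,-1.2],0],[[0,0,0],[0,0,-2.4],0],[[0,0,0],[0,0,-5],0],[[0,0,0],[0,0,-8],0],[[0,0,0],[0,0,-11],0],[[0,0,0],[1.5,1,-13],0],[[0,0,0],[4,2.5,-14],0],[[0,0,0],[7,4.4,-14],0],[[0,0,0],[10,6.3,-14],0],[[0,0,0],[13,8.1,-14],0],[[0,0,0],[16,10,-14],0]]}}

```text
t: 9.58
position: [0.418, 0.1509, 0.2138]
eef_rot: [[-0.922, 0.386, -0.0], [0.386, 0.922, 0.0], [0.0, 0.0, -1.0]]
force: [0.4, -0.2, -0.0]
width: 0.003
```

Emit:
{"fn": "carry_out", "kwargs": {"targets": [[[0,0,0],[3,1.9,0],0],[[0,0,0],[6,3.8,0],0],[[0,0,0],[9,5.7,0],0],[[0,0,0],[12,7.5,0],0],[[0,0,0],[15,9.4,0],0],[[0,0,0],[18,11.3,0],0],[[0,0,0],[21,13.1,0],0],[[0,0,0],[24,15,0],0],[[0,0,0],[26,16.3,0],0],[[0,0,0],[27,16.9,0],0],[[0,0,0],[27,16.9,0],0],[[0,0,0],[27,16.9,0],0]]}}

```text
t: 10.58
position: [0.2353, 0.4096, 0.2137]
eef_rot: [[-0.923, 0.385, -0.0], [0.385, 0.923, -0.001], [-0.0, -0.001, -1.0]]
force: [0.4, 0.4, 0.4]
width: 0.001
```

Run:
```python
from bench import telemetry, cams
from h import *
import cv2
print(telemetry.state()["t"],telemetry.state()["position"])
px={"top":[(283,281),(313,271),(344,261),(375,251)],"scene":[(281,200),(273,228),(265,257),(256,291)]}
for n in px:
    d=cams.get_image(n);W=world(d);W0=world(dict(np.load(n+"0.npz")))
    print(n,[round(float(np.median(W[v-3:v+4,u-3:u+4,2])),4) for u,v in px[n]])
    # moved objects: height change over the area of interest
    m=(abs(W[...,2]-W0[...,2])>.008)&(W[...,0]>.35)&(W[...,0]<.75)&(abs(W[...,1])<.3)
    print("changed px",m.sum())
    if n=="scene": cv2.imwrite("pics/end.png",d["pixels"][:,:,::-1])
```

```text
10.5833 [0.23532264 0.40960212 0.21365842]
top [0.0878, 0.0874, 0.0873, 0.0874]
changed px 1801
scene [0.0873, 0.087, 0.0872, 0.0874]
changed px 345
```

View pics/end.png

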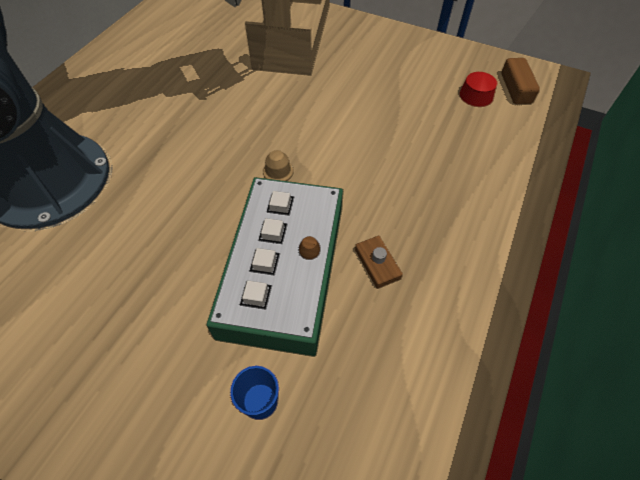

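The picture shows all four keys up (280,203 to 256,294) at about 0.087 m, with the plug, dome, pad and cup at their original pixels. Handing in.

```bash
python3 -c "
from bench import ticket
print(ticket.finish_job())"
```

```text
the job is handed in; nothing more can be done
None
```

All four keys now stand up, and I handed the job in at about 10.7 s on the robot's clock; the hand-in gives no verdict.

- **Taps:** I tapped places 1 to 4 from left to right with the shut fingertips. The up keys went about 4 mm down at 3.5–3.7 N. The latched key, at place 3, got 3.6 N and stayed latched.
- **Release:** I then pressed place 3 to its stop (z = 0.075 m, 21 N) and let go. It sprang up.
- **Last checks:** Both cameras put all four key tops at 0.087–0.088 m. By eye, the plug, dome, cup and clamp pad are where they started, and the arm is clear of everything.
- **One check of no use:** My automatic comparison of heights before and after flagged 1801 changed pixels in the top view and 345 in the scene view. I did not trace them. The arm in view and noise at object edges are likely causes, so that check does not confirm the loose pieces stayed put.

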